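# Fetch the clamp block from behind the supplies

### The arm

A 6-joint arm with a two-finger parallel gripper is mounted at the origin on a cart in front of the work surface, level with it; the furniture and walls round the work are solid. World frame = base frame: x ahead of the robot, y to its left, z up, the work surface at z = 0. Lengths are in mm, angles in degrees, forces in N, time in s.
With the tool pointing down it reaches from about 300 to 850 mm from the base axis. Payload 4.2 kg.
Tool frame: the origin (TCP) lies between the finger pads; the fingertips stand 22 mm ahead of it and the grasp point (between the pads) lies 3 mm ahead of it; z points along the fingers, y is the direction in which the jaws open and shut (so a half turn about z gives the same grasp; the last joint's range is limited). The gripper opens to 91 mm and grips with 3 to 60 N. Pads are 32 mm wide; open, the fingers measure 118 mm over their backs; the gripper's body (76 mm by 178 mm) begins 60 mm behind the grasp point.
Start: joints at [73.854, 18.312, 89.639, -0, 72.044, -1.146], TCP at [148.822, 555.421, 235.976] pointing down, gripper open.
Joint ranges: [-177.97, 177.97], [-48.28, 115.42], [12.27, 149.76], [-77.06, 257.06], [2.81, 150.46], [-146.56, 146.56]. Speed limits (degrees/s): [147.25, 147.25, 180, 180, 180, 180].

### API

Orientations are given as [roll, pitch, yaw] about the fixed x, y, z axes, in that order (R = Rz(yaw) Ry(pitch) Rx(roll)).
In Python, from workcell import * gives the robot as it stands.
- The arm moves only by the shell command python3 -m jog 'ROWS' [OPENING] [FORCE]. ROWS is text: rows parted by semicolons, each of 6 numbers parted by spaces: the shift along the tool's x, y, z in units of 0.5 m (1.0 is 0.5 m), then the turn, a rotation vector about the tool's x, y, z in units of pi/2 rad (1.0 is pi/2 rad). A call has 1 to 20 rows; each row is the pose to reach, as a shift and turn from the pose measured when the call began, along the tool's axes at that moment; what a row does not reach only later rows make up. A row lasts 1/12 s, in which the tool goes at most 41.7 mm and 7.16 degrees, less where a joint would pass 70% of its speed; a pose out of reach is approached as far as the arm can. A call with a number of a shift or a turn outside -1 to 1 is refused whole. A call with a gripper value outside its range is refused whole. OPENING is the opening, from -1 (shut) to 1 (fully open), set as the call begins (- or left out, the last holds). The fingers move at their own pace and stop on an object; FORCE is the grip in N (left out, the last holds). Time passes only in rows, so rows that repeat a pose let the fingers close. It gives the time, the measured TCP pose, the force and the opening at its end, in the units of the state.
- state(): the state, without advancing time (a new reading comes with each control period).
- grab_frame(name): name is "side" or "top" or "wrist"; returns the picture (420x560x3 uint8, red, green, blue); there is no depth.
- calibration(name): a dict with "mtx" (3x3 intrinsics, pixels), "rvec" (rotation vector, rad) and "tvec" (3), from world to camera coordinates, as OpenCV has them. Camera axes: x right, y down, z forward; pixel columns grow to the right and rows downward; lengths in mm; the calibration is good to about 2 mm. The wrist camera is an equidistant fisheye: a pixel r from the principal point sees the ray r / f radians off the axis. A picture is of the moment at which its call begins: read the wrist's pose just before it. calibration takes no time and is no camera call; for the wrist camera it gives the pose at the moment of the call.
- job_done(): hands the job in, once; it reports no verdict.
Trained networks look in the newest picture that a camera, given by its name, has taken for a name from the list of things; names that differ only in an ending like _2 or _b are one class to them, and where a whole thing is asked for, a point or a joint stands for the part that bears it (a point fixed in the world has none). Each returns a list of dicts, best first, with "confidence" (0 to 1); they miss things now and then, are a little off and sometimes report something else, mostly with a low value. They report only what shows in the picture. A call takes as long as a camera call. They do not tell look-alikes from the thing itself.
- spot_in(query, camera): "rect" ([left, top, right, bottom] in pixels, round what is visible of it).
- tip_of(query, camera): "location" ([column, row] in pixels: a listed point, or the origin of a listed thing).
The state is a dict: "time_s": time; "qpos": joint angles; "qvel": joint speeds; "effort": joint torques, N m; "ee_pos": TCP position; "ee_rot": TCP orientation; "force": force on the tool from outside, world axes, zero at the start; "torque": the same for the moment, N m; "gripper_width": finger opening in mm.
Only numpy, scipy, OpenCV 4.12 (cv2) and the standard library are available. Lean on these libraries where they do the work, as an engineer would, in place of code of your own. Each camera call takes 0.05 s, during which the arm holds its last target. There are 200 camera calls.

### The job

The black clamp block stands at the back of the metal supply tray, boxed in by the jar, the dropper bottle and the wooden height block. First clear these three off the tray and stand them all on the cork mat; then lay the clamp block squarely in the middle of the white seat on the plywood kit board, long side along the seat's long side; then put the three back in the tray, each upright on exactly the spot it came from. Do not tip any of the three over, and leave the tape roll, the drinking glass and the steel ring alone.

Things in the scene. Friction and masses are not known exactly. Their poses are not given: they have to be found in the camera images.
- jar_mid (a point): Round spice-type jar with a dark brown lid, 44 mm diameter, 105 mm tall, 0.11 kg, standing on one of the three black spots of the tray. The point is its centre, half-way up (52.5 mm above its foot); z is its upright axis. The clear body is 42 mm across up to 85 mm above the foot, the lid 44 mm above that. Best gripped about 75 mm above its foot, with the gripper's fingers closing along the tray's y axis (then they clear the neighbours).
- dropper_mid (a point): Small brown dropper bottle with a black rubber bulb, 33 mm diameter, 102 mm tall, 0.07 kg, standing on one of the three black spots of the tray. The point is its centre, half-way up (51 mm above its foot); z is its upright axis. The round glass body (32 mm across) reaches to 70 mm above the foot and narrows a little at the shoulder; above it a 24 mm collar and the 13 mm bulb. Best gripped on the glass body about 55 mm above its foot, fingers closing along the tray's y axis.
- wood_block_mid (a point): Upright brown hardwood height block with dark line marks, 40 x 50 x 85 mm, 0.14 kg, standing on one of the three black spots of the tray. The point is its centre, half-way up (42.5 mm above its foot). Its x axis is across the 40 mm width, y along the 50 mm width, z up; it stands with its x axis along the tray's y axis to within 0.15 rad. Best gripped across the 40 mm width about 65 mm above its foot.
- clamp_block_mid (a point): Black metal clamp block, 22 x 36 x 19 mm (x, y, z), 0.05 kg, lying on the tray floor at the back of the tray between the black spots, its x axis along the tray's x axis to within 0.15 rad. The point is its centre (9.5 mm above its underside). Grip it across the 22 mm width (its x axis), fingertips just above the tray floor; there is about 40 mm free behind it up to the tray's back wall.
- supply_tray: Fixed tray of grey painted sheet metal, 155 x 178 mm (x, y). Origin: centre of its underside, on the bench. +x points to its 37 mm high back wall; the other sides have 9 mm lips. Its floor is 3 mm above the bench. Three flat black spots of 52 mm diameter mark standing places at (x, y) = (20, 52), (20, -52) and (-35, 0) mm in its frame; which thing stands on which spot varies. The clamp block lies at about (20, 0) mm.
- cork_mat: Fixed tan cork mat, 160 x 160 x 3 mm, the side area, to the left or the right of the tray. Origin: centre of its underside, on the bench; its top is 3 mm above the bench. On the right side a blue bench vice stands just nearer the robot and two tall bottles 0.1 m or more farther away.
- seat (a point): Centre of the top of the white plastic seat, a 50 x 64 mm (x, y) rectangle on the fixed plywood kit board; it lies 11 mm above the bench, 3 mm above the board. Its y axis is along the seat's long (64 mm) side. The board is 130 x 150 x 8 mm, on the other side of the tray from the mat; its centre is at (25, -30) mm from this point; an arm and a wing nut fixed on it stand up to 20 mm above it, 35 mm or more from the seat's centre.
- tape_roll: Bystander: roll of masking tape lying flat, 96 mm diameter, 25 mm high, loose. Origin: centre of its underside.
- glass: Bystander: clear drinking glass, 68 mm diameter, 112 mm tall, loose. Origin: centre of its underside.
- steel_ring: Bystander: dark steel spacer ring lying flat, 58 mm diameter, 10 mm high, loose. Origin: centre of its underside.
Mind the look-alikes: they are no part of the job. What is shaped like the part that bears dropper_mid but green is not meant. Leave any blue look-alike of the part that bears wood_block_mid alone.

How it is judged:
By the outcome, as a careful person would: the job done as asked, in the order asked, and still so for the second after the job is handed in, with the robot touching nothing.
It also fails if it takes over 131 s, if anything falls off the work surface, if the arm or the gripper's body presses on something with over 40 N, if the wrist force passes 120 N, or if a joint passes its speed limit or range.

## Working session

There is one attempt and no reset: what is moved stays moved. The work goes in short steps, Python scripts to look and compute and a shell command to move; the robot and the scene stay as the last step left them, time stands still between calls to the robot, and variables do not carry over. Pictures are saved under pics/ and viewed, about 12 in all and at most 16, crops included, and the job is handed in when it is done.

```bash
ls; mkdir -p pics
python3 - <<'E'
from workcell import *
import cv2,numpy as np
s=state();print(s)
for n in("top","side","wrist"):
    im=grab_frame(n);cv2.imwrite(f"pics/{n}0.png",im[:,:,::-1])
    c=calibration(n);print(n,c)
    for q in["jar_mid","dropper_mid","wood_block_mid","clamp_block_mid","supply_tray","cork_mat","seat"]:
        print(q,[(np.round(d["location"]).tolist(),round(d["confidence"],2)) for d in tip_of(q,n)][:3])
E
```

```text
pics
{'time_s': 0.0, 'qpos': array([ 7.38565087e+01,  1.83525820e+01,  8.97067055e+01,  4.48890063e-04,
        7.20428543e+01, -1.14606560e+00]), 'qvel': array([ 0.00370659,  0.01434874,  0.08881037,  0.05281772, -0.0228041 ,
        0.07309703]), 'effort': array([-1.33182635e-03, -4.12444532e+01, -2.31967592e+01,  7.25271623e-02,
        4.60960774e-02, -1.73750946e-04]), 'ee_pos': array([148.66576813, 554.9698825 , 235.10877859]), 'ee_rot': array([-1.79897887e+02, -2.46965702e-03,  1.65002433e+02]), 'force': array([-0.31811519,  0.64789453, -0.12126937]), 'torque': array([-0.02588425, -0.01872838, -0.01771652]), 'gripper_width': 91.2963469487001}
top {'mtx': array([[524.73179083,   0.        , 286.15465467],
       [  0.        , 524.73179083, 214.40511074],
       [  0.        ,   0.        ,   1.        ]]), 'rvec': array([ 2.16720223, -2.04164971,  0.23129322]), 'tvec': array([  91.59026439,  588.52126866, 1071.73250546])}
jar_mid [([282.0, 197.0], 0.56)]
dropper_mid [([296.0, 274.0], 0.72), ([181.0, 251.0], 0.71), ([298.0, 228.0], 0.49)]
wood_block_mid [([328.0, 293.0], 0.93),
[... 533 characters left out ...]
061.65983228])}
jar_mid [([293.0, 214.0], 0.57)]
dropper_mid [([223.0, 221.0], 0.92), ([268.0, 223.0], 0.83)]
wood_block_mid [([202.0, 242.0], 0.62), ([288.0, 241.0], 0.59)]
clamp_block_mid [([282.0, 242.0], 0.47)]
supply_tray [([284.0, 243.0], 0.78)]
cork_mat [([293.0, 326.0], 0.72)]
seat [([252.0, 179.0], 0.92)]
wrist {'mtx': array([[325.1922621 ,   0.        , 276.22894494],
       [  0.        , 325.1922621 , 211.28267776],
       [  0.        ,   0.        ,   1.        ]]), 'rvec': array([-2.31894488, -1.78128603, -0.23346764]), 'tvec': array([-574.93984171,  -29.10201205,  390.83981678])}
jar_mid []
dropper_mid []
wood_block_mid []
clamp_block_mid []
supply_tray []
cork_mat []
seat []
```

View pics/top0.png

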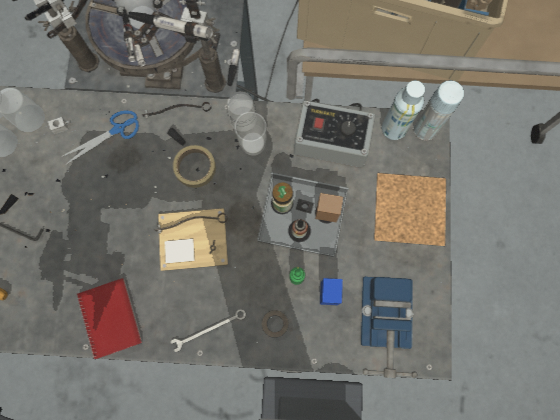

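View pics/side0.png

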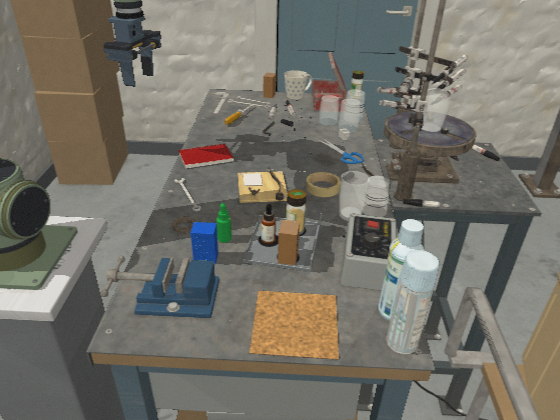

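Top view: jar (283,197), dropper (299,228), brown block (328,207), clamp (304,206), all in the tray. The look-alikes are the green dropper at (297,275) and the blue block at (332,292); both are outside the tray and the wrong colour, so they are excluded. Mat is at (410,208) and seat at (180,251). Next I'll triangulate and view an enlarged crop to confirm.

```bash
cat > h.py <<'E'
from workcell import *
import cv2,numpy as np
from scipy.spatial.transform import Rotation as R
def ray(n,px,c=None):
    c=c or calibration(n);Rm=cv2.Rodrigues(np.array(c["rvec"],float))[0];t=np.array(c["tvec"],float).ravel();K=c["mtx"]
    p=np.array([(px[0]-K[0,2])/K[0,0],(px[1]-K[1,2])/K[1,1]])
    if n=="wrist":
        r=np.linalg.norm(p);d=np.array([*(p/max(r,1e-9)*np.sin(r)),np.cos(r)])
    else: d=np.array([p[0],p[1],1.])
    return -Rm.T@t,Rm.T@d
def at(n,px,z,c=None):
    o,d=ray(n,px,c);return o+d*(z-o[2])/d[2]
def proj(n,P,c=None):
    c=c or calibration(n);q=cv2.Rodrigues(np.array(c["rvec"],float))[0]@np.asarray(P,float)+np.array(c["tvec"],float).ravel();K=c["mtx"]
    if n=="wrist":
        r=np.hypot(q[0],q[1]);th=np.arctan2(r,q[2]);u=q[:2]/max(r,1e-9)*th
    else:u=q[:2]/q[2]
    return np.array([K[0,0]*u[0]+K[0,2],K[1,1]*u[1]+K[1,2]])
def tri(a,b):
    A=[];y=[]
    for n,px in(a,b):
        o,d=ray(n,px);d/=np.linalg.norm(d);M=np.eye(3)-np.outer(d,d);A.append(M);y.append(M@o)
    return np.linalg.lstsq(np.vstack(A),np.hstack(y),rcond=None)[0]
def plan(P,yaw=None):
    "units for jog from present pose to TCP P, tool down with given yaw"
    s=state();r0=R.from_euler("xyz",s["ee_rot"],degrees=True)
    d=r0.inv().apply(np.asarray(P)-s["ee_pos"])/500
    r1=R.from_euler("xyz",[180,0,s["ee_rot"][2] if yaw is None else yaw],degrees=True)
    rv=(r0.inv()*r1).as_rotvec()/(np.pi/2)
    return np.round(np.r_[d,rv],4).tolist()
E
python3 - <<'E'
from h import *
for k,a,z in[("jar",(282,197),55.5),("drop",(296,230),54),("wood",(327,209),45.5),("clamp",(303,206),12.5),("tray",(302,216),0),("mat",(410,208),0),("seat",(180,251),11)]:
    print(k,at("top",a,z).round(1))
print(tri(("top",(303,206)),("side",(282,242))).round(1),tri(("top",(180,251)),("side",(252,179))).round(1),tri(("top",(410,208)),("side",(293,326))).round(1))
im=cv2.imread("pics/top0.png")
a=cv2.resize(im[165:265,250:360],None,fx=5,fy=5,interpolation=cv2.INTER_CUBIC)
cv2.imwrite("pics/c1.png",a)
im=cv2.imread("pics/side0.png")
E
```

```text
jar [622.6 138.   55.5]
drop [551.  103.2  54. ]
wood [603.9  37.3  45.5]
clamp [615.5  89.8  12.5]
tray [594.8  90.5   0. ]
mat [ 628.6 -156.6    0. ]
seat [496.1 358.5  11. ]
[603.5  87.4  10.1] [496.2 358.2  13. ] [ 626.2 -158.3   -5.1]
```

View pics/c1.png

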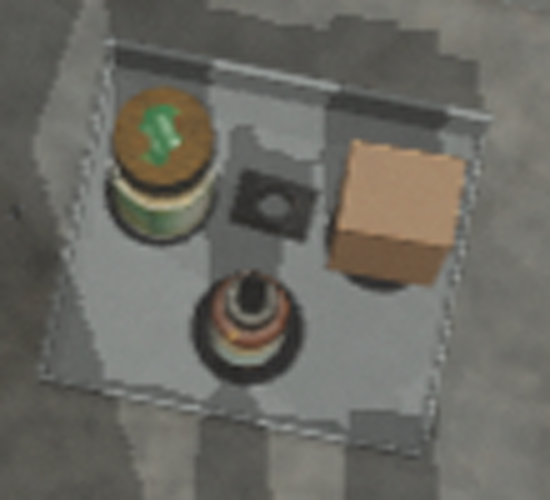

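The crop confirms the brown-lidded jar at crop (163,135), the brown block at (405,190), the brown dropper at (250,310) and the clamp at (273,205), all inside the tray.

Run:
```python
from h import *
from scipy.optimize import least_squares
f=lambda u,v,z:at("top",(250+(u-2)/5,165+(v-2)/5),z)
C=[(110,43,37,77.5,89),(490,118,37,77.5,-89),(42,378,9,-77.5,89),(430,452,9,-77.5,-89),(248,328,3,-35,0)]
W=[f(u,v,z) for u,v,z,_,_ in C]
def T(p,x,y):
    c,s=np.cos(p[2]),np.sin(p[2]);return np.array([p[0]+c*x-s*y,p[1]+s*x+c*y])
r=least_squares(lambda p:np.hstack([T(p,c[3],c[4])-w[:2] for c,w in zip(C,W)]),[595,90,-.2])
print("tray",r.x,np.degrees(r.x[2]),r.fun.round(1))
for n,a in[("jar",(20,52)),("wood",(20,-52)),("drop",(-35,0)),("clamp",(20,0))]: print(n,T(r.x,*a).round(1))
print("jar lid",f(163,135,108),"bulb",f(251,290,105),"woodtop",[f(*p,88)[:2].round(1) for p in[(352,140),(465,157),(448,250),(333,232)]])
print("clamp",f(273,203,22),[f(*p,22)[:2].round(1) for p in[(243,168),(317,190),(303,240),(231,217)]])
# seat corners
im=cv2.imread("pics/top0.png");x=cv2.resize(im[230:280,150:240],None,fx=6,fy=6,interpolation=cv2.INTER_CUBIC)
m=(x.min(2)>225).astype(np.uint8);n,l,st,ce=cv2.connectedComponentsWithStats(m);i=1+st[1:,4].argmax()
cn=max(cv2.findContours((l==i).astype(np.uint8),0,2)[0],key=cv2.contourArea);b=cv2.boxPoints(cv2.minAreaRect(cn))
w=[at("top",(150+(u-2.5)/6,230+(v-2.5)/6),11)[:2] for u,v in b];print("seat",np.round(w,1),np.mean(w,0),[np.linalg.norm(w[k]-w[k-1]).round(1) for k in range(4)])
```

```text
tray [ 5.94575120e+02  8.91493512e+01 -1.35823673e-01] -7.782123223932737 [ 2.1  1.7  2.7 -2.  -1.4  1.2 -2.5  0.4 -0.9 -1.3]
jar [621.4 138. ]
wood [607.3  34.9]
drop [559.9  93.9]
clamp [614.4  86.4]
jar lid [620.81229901 137.38475498 108.        ] bulb [557.27264405  96.87066552 105.        ] woodtop [array([628.9,  56.9]), array([624.3,   8.3]), array([583.1,  14. ]), array([588. ,  63.1])]
clamp [615.18539467  87.39877104  22.        ] [array([630.6, 101.8]), array([622.4,  67.9]), array([598.9,  73. ]), array([607.6, 106. ])]
seat [[520.  365.3]
 [520.5 357.4]
 [520.1 357.4]
 [519.7 365.2]] [520.09468685 361.34227773] [np.float64(0.4), np.float64(7.8), np.float64(0.4), np.float64(7.8)]
```

Run:
```python
from h import *
c=calibration("wrist");o,d=ray("wrist",(276,211));s=state();r0=R.from_euler("xyz",s["ee_rot"],degrees=True)
print("cam in tool",r0.inv().apply(o-s["ee_pos"]).round(1),r0.inv().apply(d).round(2))
print(plan([570,85,320],172.2))
```

```text
cam in tool [  73.6    0.3 -148.5] [-0.26 -0.    0.97]
[-1.0572, -0.6908, -0.1681, 0.0001, 0.0, -0.08]
```

```bash
r='-0.98 -0.64 -0.168 0 0 -0.08'; python3 -m jog '-0.98 -0.64 -0.168 0 0 -0.08;-0.98 -0.64 -0.168 0 0 -0.08;-0.98 -0.64 -0.168 0 0 -0.08;-0.98 -0.64 -0.168 0 0 -0.08;-0.98 -0.64 -0.168 0 0 -0.08;-0.98 -0.64 -0.168 0 0 -0.08;-0.98 -0.64 -0.168 0 0 -0.08;-0.98 -0.64 -0.168 0 0 -0.08;-0.98 -0.64 -0.168 0 0 -0.08;-0.98 -0.64 -0.168 0 0 -0.08;-0.98 -0.64 -0.168 0 0 -0.08;-0.98 -0.64 -0.168 0 0 -0.08;-0.98 -0.64 -0.168 0 0 -0.08;-0.98 -0.64 -0.168 0 0 -0.08;-0.98 -0.64 -0.168 0 0 -0.08;-0.98 -0.64 -0.168 0 0 -0.08' 1 25
python3 - <<'E'
from h import *
s=state();c=calibration("wrist");im=grab_frame("wrist");cv2.imwrite("pics/w1.png",im[:,:,::-1])
np.save("c1.npy",c,allow_pickle=True)
for n in["wrist","top"]:
  if n=="top":cv2.imwrite("pics/top1.png",grab_frame("top")[:,:,::-1])
  for q,z in[("jar_mid",55.5),("dropper_mid",54),("wood_block_mid",45.5),("clamp_block_mid",12.5),("supply_tray",0),("cork_mat",0),("seat",11)]:
    print(n,q,[(np.round(d["location"]).tolist(),at(n,d["location"],z,c if n=="wrist" else None)[:2].round(1).tolist(),round(d["confidence"],2)) for d in tip_of(q,n)][:3])
E
```

```text
time_s: 2.53
ee_pos: [541.0, 117.5, 319.8]
ee_rot: [-180.0, 0.0, 172.0]
force: [-0.2, 0.4, -0.5]
gripper_width: 91.2
wrist jar_mid [([299.0, 233.0], [611.3, 138.1], 0.69)]
wrist dropper_mid [([264.0, 200.0], [561.2, 98.7], 0.67)]
wrist wood_block_mid [([194.0, 107.0], [425.2, 24.8], 0.91), ([223.0, 239.0], [610.1, 32.7], 0.58)]
wrist clamp_block_mid [([262.0, 228.0], [612.1, 86.5], 0.71)]
wrist supply_tray [([261.0, 219.0], [601.2, 85.5], 0.91)]
wrist cork_mat [([124.0, 250.0], [624.6, -152.5], 0.64)]
wrist seat [([430.0, 127.0], [492.3, 356.0], 0.98)]
top jar_mid []
top dropper_mid [([296.0, 227.0], [557.2, 102.9], 0.81)]
top wood_block_mid []
top clamp_block_mid []
top supply_tray [([302.0, 217.0], [591.8, 90.6], 0.81)]
top cork_mat [([408.0, 208.0], [627.1, -151.5], 0.86)]
top seat [([183.0, 249.0], [500.3, 352.6], 0.86)]
```

View pics/w1.png

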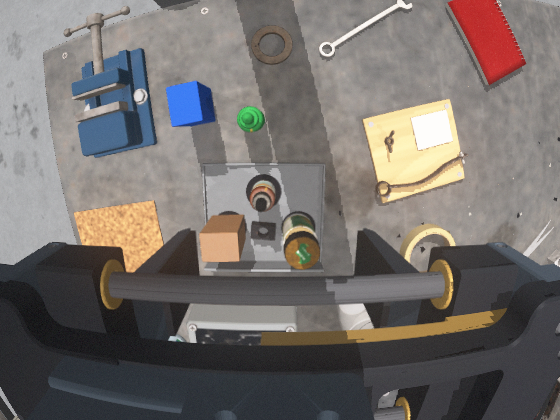

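Wrist view (turned by 180°): dropper (263,193), brown block (223,238), jar (299,238), clamp (263,230), all between the fingers. I'll enlarge the tray.

```bash
python3 -c "
import cv2
im=cv2.imread('pics/w1.png');cv2.imwrite('pics/c2.png',cv2.resize(im[155:275,190:335],None,fx=5,fy=5,interpolation=cv2.INTER_CUBIC))"
```

```text
(no output)
```

View pics/c2.png

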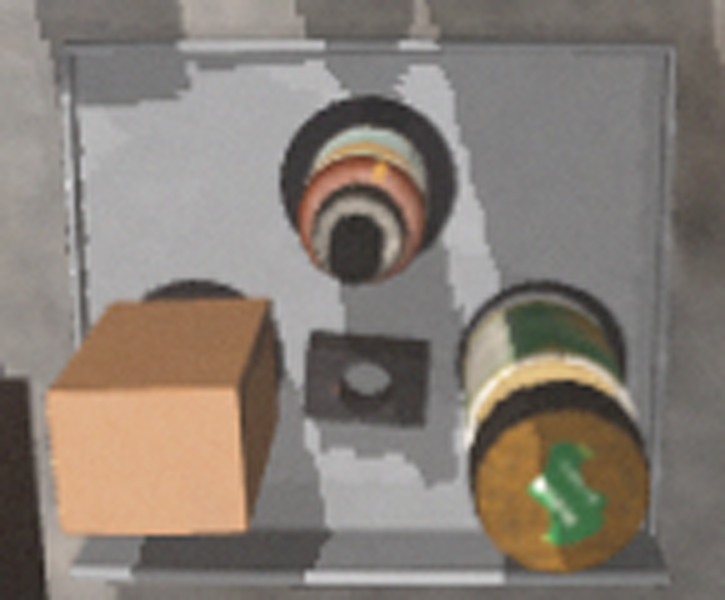

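Run:
```python
from h import *
from scipy.optimize import least_squares
c=np.load("c1.npy",allow_pickle=True).item()
f=lambda u,v,z:at("wrist",(190+(u-2)/5,155+(v-2)/5),z,c)[:2]
w=np.array([f(*p,88) for p in[(50,390),(240,387),(247,530),(62,533)]]);print("wood",w.round(1),w.mean(0))
k=np.array([f(*p,22) for p in[(310,333),(430,340),(426,425),(305,415)]]);print("clamp",k.round(1),k.mean(0),"hole",f(366,380,22))
lid=f(560,490,108);bulb=f(356,248,105);print("jar",lid,"drop",bulb,"dropper spot",f(370,182,3))
C=[(65,45,9,-77.5,-89),(674,47,9,-77.5,89),(666,578,37,77.5,89),(74,572,37,77.5,-89),(370,182,3,-35,0)]
W=[f(*q[:3]) for q in C]
def T(p,x,y):
    cc,s=np.cos(p[2]),np.sin(p[2]);return np.array([p[0]+cc*x-s*y,p[1]+s*x+cc*y])
r=least_squares(lambda p:np.hstack([T(p,q[3],q[4])-v for q,v in zip(C,W)]),[595,90,-.2])
print("tray",r.x,np.degrees(r.x[2]),r.fun.round(1))
for n,a in[("jar",(20,52)),("wood",(20,-52)),("drop",(-35,0)),("clamp",(20,0))]: print(n,T(r.x,*a).round(1))
b=[at("wrist",p,11,c)[:2] for p in[(411,114),(447,108),(454,144),(418,150)]];print("seat",np.round(b,1),np.mean(b,0))
```

```text
wood [[583.3  14.1]
 [588.9  62.3]
 [627.2  57.3]
 [622.2   8.8]] [605.40265113  35.62274319]
clamp [[596.4  73.9]
 [603.2 107.7]
 [628.8 102.9]
 [620.9  68.4]] [612.33407165  88.21416058] hole [612.67439938  87.67193999]
jar [618.75953298 137.19021183] drop [553.82739494  97.70801131] dropper spot [558.85283888  96.20455284]
tray [ 5.93174387e+02  9.10199647e+01 -1.44095180e-01] -8.256045644171639 [-1.3 -1.2 -1.3  2.   1.6  1.1  1.3 -1.8 -0.3 -0.2]
jar [620.4 139.6]
wood [605.5  36.7]
drop [558.5  96. ]
clamp [613.   88.1]
seat [[470.7 326.9]
 [464.6 390.4]
 [520.9 398.3]
 [525.1 333.4]] [495.33119334 362.23153216]
```

Both views agree within about 2 mm: jar (620,138), wood (606,36), dropper (558,96), clamp (613,88), seat (495.5,360). The block is 50 mm along the tray's y, so I'll grip it that way, since it fits the opening. Jar first.

```bash
python3 -c "
from h import *
print(plan([620,138,200],172),plan([620,138,81],172))"
```

```text
[-0.1549, 0.0585, 0.2399, 0.0001, 0.0, 0.0022] [-0.1549, 0.0585, 0.4779, 0.0001, 0.0, 0.0022]
```

```bash
python3 -m jog '-0.155 0.0585 0.15 0 0 0;-0.155 0.0585 0.24 0 0 0;-0.155 0.0585 0.24 0 0 0;-0.155 0.0585 0.24 0 0 0;-0.155 0.0585 0.28 0 0 0;-0.155 0.0585 0.32 0 0 0;-0.155 0.0585 0.36 0 0 0;-0.155 0.0585 0.4 0 0 0;-0.155 0.0585 0.44 0 0 0;-0.155 0.0585 0.465 0 0 0;-0.155 0.0585 0.4779 0 0 0;-0.155 0.0585 0.4779 0 0 0;-0.155 0.0585 0.4779 0 0 0;-0.155 0.0585 0.4779 0 0 0' 1 20
python3 - <<'E'
from h import *
cv2.imwrite("pics/w2.png",grab_frame("wrist")[:,:,::-1]);s=state();print(s["ee_pos"],s["ee_rot"],s["force"],plan([620,138,81],172))
E
```

```text
time_s: 4.5
ee_pos: [620.9, 138.2, 82.1]
ee_rot: [180.0, 0.1, 172.2]
force: [0.2, 0.3, 0.5]
gripper_width: 90.9
[620.89855223 138.1538359   82.30272818] [1.79947086e+02 1.33187676e-01 1.72199730e+02] [-0.08495841  0.1144283   0.18553304] [0.0017, -0.0006, 0.0026, 0.0006, 0.0015, 0.0022]
```

View pics/w2.png

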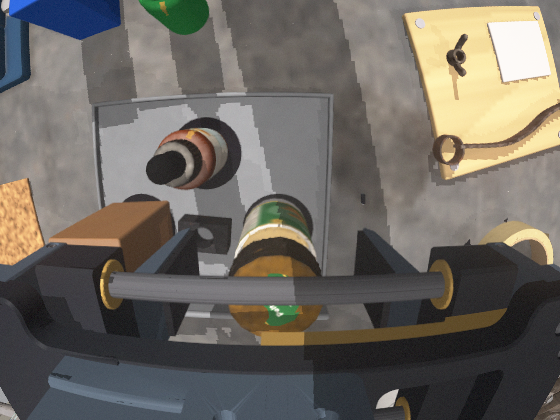

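The jar sits centred between the fingers, with the wood block clear of the left one. Closing and lifting.

```bash
python3 -m jog '0 0 0 0 0 0;0 0 0 0 0 0;0 0 0 0 0 0;0 0 0 0 0 0;0 0 0 0 0 0;0 0 0 0 0 0;0 0 0 0 0 0;0 0 0 0 0 0;0 0 0 0 0 0;0 0 0 0 0 0' -1 20; python3 -m jog '0 0 -0.02 0 0 0;0 0 -0.06 0 0 0;0 0 -0.1 0 0 0;0 0 -0.16 0 0 0;0 0 -0.22 0 0 0;0 0 -0.26 0 0 0;0 0 -0.26 0 0 0'
python3 -c "
from h import *
s=state();print(s['gripper_width'],plan([672,-160,210],172),plan([672,-160,81],172))"
```

```text
time_s: 5.38
ee_pos: [620.8, 138.1, 82.2]
ee_rot: [180.0, 0.1, 172.2]
force: [0.1, 1.2, -0.5]
gripper_width: 43.8
time_s: 5.97
ee_pos: [623.0, 138.6, 218.3]
ee_rot: [179.8, 0.7, 172.2]
force: [0.9, -0.1, -1.7]
gripper_width: 43.7
43.72884416667414 [-0.178, -0.5784, 0.0162, 0.0028, 0.0077, 0.0022] [-0.1748, -0.5795, 0.2742, 0.0028, 0.0077, 0.0022]
```

```bash
python3 -m jog '-0.02 -0.03 0 0.003 0.008 0;-0.04 -0.08 0 0.003 0.008 0;-0.06 -0.14 0 0.003 0.008 0;-0.08 -0.21 0 0.003 0.008 0;-0.1 -0.28 0 0.003 0.008 0;-0.12 -0.35 0 0.003 0.008 0;-0.14 -0.42 0 0.003 0.008 0;-0.16 -0.48 0 0.003 0.008 0;-0.175 -0.53 0 0.003 0.008 0;-0.181 -0.565 0 0.003 0.008 0;-0.181 -0.584 0 0.003 0.008 0;-0.181 -0.584 0 0.003 0.008 0;-0.181 -0.584 0 0.003 0.008 0;-0.181 -0.584 0.04 0.003 0.008 0;-0.181 -0.584 0.09 0.003 0.008 0;-0.181 -0.584 0.14 0.003 0.008 0;-0.181 -0.584 0.18 0.003 0.008 0;-0.181 -0.584 0.2 0.003 0.008 0;-0.181 -0.584 0.2 0.003 0.008 0'
python3 -c "
from h import *
cv2.imwrite('pics/side2.png',grab_frame('side')[:,:,::-1])
s=state();print(s['gripper_width'],plan([674,-163,82.5],172))"
```

```text
time_s: 7.55
ee_pos: [672.8, -160.5, 115.4]
ee_rot: [180.0, -0.3, 172.3]
force: [-1.0, -0.4, -1.2]
gripper_width: 43.6
43.74254018521598 [-0.0008, -0.0036, 0.07, 0.0002, -0.0015, 0.0032]
```

View pics/side2.png

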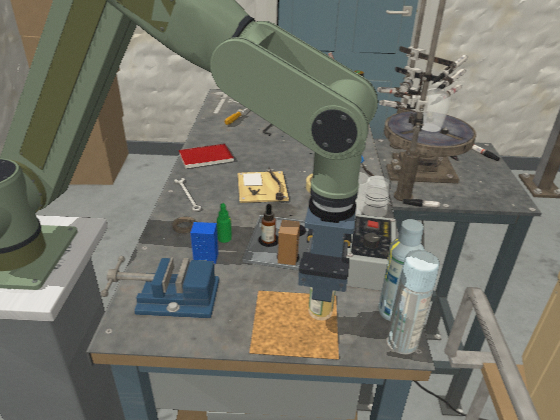

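The side view shows the jar held over the far part of the mat at (320,305), clear of the bottles. Lowering it.

```bash
python3 -m jog '0 -0.004 0.02 0 -0.0015 0.003;0 -0.004 0.04 0 -0.0015 0.003;0 -0.004 0.054 0 -0.0015 0.003;0 -0.004 0.06 0 -0.0015 0.003;0 -0.004 0.064 0 -0.0015 0.003;0 -0.004 0.066 0 -0.0015 0.003;0 -0.004 0.066 0 -0.0015 0.003;0 -0.004 0.067 0 -0.0015 0.003'; python3 -c "
from h import *
s=state();print(s['force'],s['ee_pos'],plan([674,-163,82.2],172))"
```

```text
time_s: 8.27
ee_pos: [673.9, -163.3, 84.4]
ee_rot: [180.0, 0.1, 172.0]
force: [0.2, 0.9, -1.8]
gripper_width: 43.4
[ 0.15793641  0.86517374 -1.82060065] [ 673.89291119 -163.29361297   84.41061947] [-0.0001, 0.0006, 0.0044, 0.0001, 0.0006, 0.0001]
```

```bash
python3 -m jog '0 0 0.0015 0 0 0;0 0 0.003 0 0 0;0 0 0.0045 0 0 0;0 0 0.005 0 0 0;0 0 0.005 0 0 0'; python3 -m jog '0 0 0 0 0 0;0 0 0 0 0 0;0 0 0 0 0 0;0 0 0 0 0 0;0 0 0 0 0 0' 0.8; python3 -m jog '0 0 -0.02 0 0 0;0 0 -0.06 0 0 0;0 0 -0.12 0 0 0;0 0 -0.2 0 0 0;0 0 -0.26 0 0 0;0 0 -0.26 0 0 0' 1;python3 -c "
from h import *
print(plan([606,36,215],173),plan([606,36,71],173))"
```

```text
time_s: 8.68
ee_pos: [674.0, -163.3, 82.2]
ee_rot: [180.0, 0.1, 172.0]
force: [-0.6, -0.0, -0.7]
gripper_width: 43.5
time_s: 9.1
ee_pos: [674.1, -163.3, 82.3]
ee_rot: [180.0, 0.1, 172.0]
force: [0.7, -0.8, 0.0]
gripper_width: 74.1
time_s: 9.6
ee_pos: [677.2, -164.2, 221.6]
ee_rot: [-179.9, 1.0, 172.0]
force: [0.1, -0.8, 1.0]
gripper_width: 91.3
[0.1968, 0.3768, 0.0093, -0.0012, 0.0107, -0.011] [0.2017, 0.3773, 0.2972, -0.0012, 0.0107, -0.011]
```

```bash
python3 -m jog '0.05 0.09 0 -0.001 0.01 -0.011;0.09 0.17 0 -0.001 0.01 -0.011;0.13 0.25 0 -0.001 0.01 -0.011;0.17 0.33 0 -0.001 0.01 -0.011;0.2 0.377 0 -0.001 0.01 -0.011;0.2 0.377 0 -0.001 0.01 -0.011;0.2 0.377 0 -0.001 0.01 -0.011;0.2 0.377 0.04 -0.001 0.01 -0.011;0.2 0.377 0.09 -0.001 0.01 -0.011;0.2 0.377 0.15 -0.001 0.01 -0.011;0.2 0.377 0.2 -0.001 0.01 -0.011;0.201 0.377 0.25 -0.001 0.01 -0.011;0.201 0.377 0.28 -0.001 0.01 -0.011;0.201 0.377 0.297 -0.001 0.01 -0.011;0.201 0.377 0.297 -0.001 0.01 -0.011;0.201 0.377 0.297 -0.001 0.01 -0.011'
python3 -c "
from h import *
cv2.imwrite('pics/w3.png',grab_frame('wrist')[:,:,::-1])
s=state();print(s['gripper_width'],plan([606,36,71],173))"
```

```text
time_s: 10.93
ee_pos: [607.0, 35.0, 71.3]
ee_rot: [-180.0, 0.1, 173.0]
force: [0.1, 0.6, -0.1]
gripper_width: 91.5
90.97271759617587 [0.003, 0.0012, 0.0022, -0.0001, 0.0019, -0.0004]
```

View pics/w3.png

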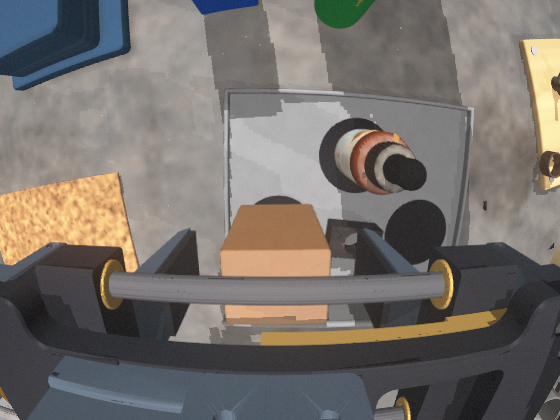

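The block is centred between the pads and square to them; the jar's spot is empty at (415,232). Gripping.

```bash
python3 -m jog '0 0 0 0 0 0;0 0 0 0 0 0;0 0 0 0 0 0;0 0 0 0 0 0;0 0 0 0 0 0;0 0 0 0 0 0;0 0 0 0 0 0;0 0 0 0 0 0;0 0 0 0 0 0;0 0 0 0 0 0' -1 20; python3 -m jog '0 0 -0.02 0 0 0;0 0 -0.06 0 0 0;0 0 -0.1 0 0 0;0 0 -0.16 0 0 0;0 0 -0.22 0 0 0;0 0 -0.26 0 0 0;0 0 -0.26 0 0 0'
python3 -c "
from h import *
s=state();print(s['gripper_width'],plan([624,-156,210],172),plan([624,-156,72],172))"
```

```text
time_s: 11.82
ee_pos: [607.4, 35.2, 72.2]
ee_rot: [-180.0, 0.2, 173.0]
force: [-0.3, 0.7, 1.0]
gripper_width: 50.2
time_s: 12.4
ee_pos: [609.5, 35.4, 207.7]
ee_rot: [179.9, 0.7, 173.0]
force: [1.3, -0.8, -1.4]
gripper_width: 50.0
50.03111446440243 [-0.0757, -0.3764, -0.0041, 0.0011, 0.0083, 0.0107] [-0.0721, -0.3768, 0.2718, 0.0011, 0.0083, 0.0107]
```

```bash
python3 -m jog '-0.01 -0.03 0 0.001 0.008 0.011;-0.025 -0.08 0 0.001 0.008 0.011;-0.04 -0.14 0 0.001 0.008 0.011;-0.05 -0.2 0 0.001 0.008 0.011;-0.06 -0.26 0 0.001 0.008 0.011;-0.07 -0.31 0 0.001 0.008 0.011;-0.074 -0.35 0 0.001 0.008 0.011;-0.074 -0.37 0 0.001 0.008 0.011;-0.074 -0.377 0 0.001 0.008 0.011;-0.074 -0.377 0 0.001 0.008 0.011;-0.074 -0.377 0 0.001 0.008 0.011;-0.074 -0.377 0.04 0.001 0.008 0.011;-0.074 -0.377 0.09 0.001 0.008 0.011;-0.074 -0.377 0.14 0.001 0.008 0.011;-0.074 -0.377 0.19 0.001 0.008 0.011;-0.073 -0.377 0.23 0.001 0.008 0.011;-0.073 -0.377 0.25 0.001 0.008 0.011;-0.073 -0.377 0.255 0.001 0.008 0.011;-0.073 -0.377 0.255 0.001 0.008 0.011'
python3 -c "
from h import *
s=state();print(s['force'],plan([624,-156,72.2],172))"
```

```text
time_s: 13.98
ee_pos: [624.5, -155.2, 80.3]
ee_rot: [180.0, -0.0, 172.0]
force: [0.5, 0.0, -0.7]
gripper_width: 49.9
[ 0.49204646  0.0023511  -0.68958734] [0.0008, -0.0017, 0.0161, 0.0002, -0.0001, 0.0004]
```

```bash
python3 -m jog '0 0 0.004 0 0 0;0 0 0.008 0 0 0;0 0 0.011 0 0 0;0 0 0.014 0 0 0;0 0 0.016 0 0 0;0 0 0.017 0 0 0;0 0 0.017 0 0 0'; python3 -m jog '0 0 0 0 0 0;0 0 0 0 0 0;0 0 0 0 0 0;0 0 0 0 0 0;0 0 0 0 0 0' 0.8; python3 -m jog '0 0 -0.02 0 0 0;0 0 -0.06 0 0 0;0 0 -0.12 0 0 0;0 0 -0.2 0 0 0;0 0 -0.26 0 0 0;0 0 -0.26 0 0 0;0 0 -0.26 0 0 0' 1;python3 -c "
from h import *
print(plan([558.3,96.3,205],172),plan([558.3,96.3,61.5],172))"
```

```text
time_s: 14.57
ee_pos: [624.6, -155.3, 72.2]
ee_rot: [180.0, 0.0, 172.0]
force: [-0.9, 0.2, 1.9]
gripper_width: 50.0
time_s: 14.98
ee_pos: [624.6, -155.4, 72.3]
ee_rot: [180.0, 0.0, 172.0]
force: [0.1, 0.7, -0.6]
gripper_width: 80.6
time_s: 15.57
ee_pos: [625.6, -155.7, 205.4]
ee_rot: [-180.0, 0.4, 172.0]
force: [-0.2, -0.4, -0.6]
gripper_width: 91.4
[0.2033, 0.4804, -0.0006, -0.0003, 0.0039, 0.0003] [0.205, 0.4805, 0.2864, -0.0003, 0.0039, 0.0003]
```

```bash
python3 -m jog '0.035 0.08 0 0 0.004 0;0.07 0.16 0 0 0.004 0;0.1 0.24 0 0 0.004 0;0.14 0.32 0 0 0.004 0;0.17 0.4 0 0 0.004 0;0.19 0.45 0 0 0.004 0;0.204 0.48 0 0 0.004 0;0.204 0.48 0 0 0.004 0;0.204 0.48 0 0 0.004 0;0.204 0.48 0.04 0 0.004 0;0.204 0.48 0.09 0 0.004 0;0.204 0.48 0.14 0 0.004 0;0.204 0.48 0.2 0 0.004 0;0.204 0.48 0.25 0 0.004 0;0.205 0.48 0.275 0 0.004 0;0.205 0.48 0.286 0 0.004 0;0.205 0.48 0.286 0 0.004 0;0.205 0.48 0.286 0 0.004 0'
python3 -c "
from h import *
cv2.imwrite('pics/w4.png',grab_frame('wrist')[:,:,::-1])
s=state();print(s['gripper_width'],plan([558.3,96.3,61.5],172))"
```

```text
time_s: 17.07
ee_pos: [558.9, 95.2, 61.9]
ee_rot: [-180.0, 0.0, 172.0]
force: [-0.4, -0.4, 0.3]
gripper_width: 91.0
91.32384267551843 [0.0021, 0.0014, 0.0021, -0.0, 0.001, -0.0003]
```

View pics/w4.png

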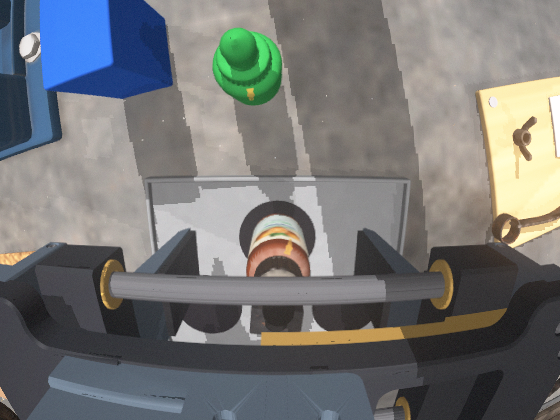

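The dropper is centred at (279,255) and the tray behind it holds only the clamp. Gripping.

```bash
python3 -m jog '0 0 0 0 0 0;0 0 0 0 0 0;0 0 0 0 0 0;0 0 0 0 0 0;0 0 0 0 0 0;0 0 0 0 0 0;0 0 0 0 0 0;0 0 0 0 0 0;0 0 0 0 0 0;0 0 0 0 0 0;0 0 0 0 0 0' -1 15; python3 -m jog '0 0 -0.02 0 0 0;0 0 -0.06 0 0 0;0 0 -0.1 0 0 0;0 0 -0.16 0 0 0;0 0 -0.22 0 0 0;0 0 -0.26 0 0 0;0 0 -0.26 0 0 0'
python3 -c "
from h import *
s=state();print(s['gripper_width'],plan([577,-149,195],172),plan([577,-149,62],172))"
```

```text
time_s: 18.03
ee_pos: [559.2, 95.5, 62.5]
ee_rot: [-180.0, 0.1, 172.0]
force: [-0.0, -0.1, 0.4]
gripper_width: 31.7
time_s: 18.62
ee_pos: [561.6, 95.9, 198.1]
ee_rot: [179.8, 0.7, 172.0]
force: [0.1, 0.2, -0.7]
gripper_width: 31.4
31.393470840558045 [-0.0987, -0.4808, 0.0059, 0.0018, 0.0073, -0.0002] [-0.0956, -0.4815, 0.2719, 0.0018, 0.0073, -0.0002]
```

```bash
python3 -m jog '-0.01 -0.03 0 0.002 0.007 0;-0.025 -0.08 0 0.002 0.007 0;-0.04 -0.14 0 0.002 0.007 0;-0.055 -0.2 0 0.002 0.007 0;-0.065 -0.26 0 0.002 0.007 0;-0.075 -0.32 0 0.002 0.007 0;-0.085 -0.38 0 0.002 0.007 0;-0.095 -0.43 0 0.002 0.007 0;-0.098 -0.465 0 0.002 0.007 0;-0.098 -0.481 0 0.002 0.007 0;-0.098 -0.481 0 0.002 0.007 0;-0.098 -0.481 0.01 0.002 0.007 0;-0.098 -0.481 0.04 0.002 0.007 0;-0.098 -0.481 0.09 0.002 0.007 0;-0.098 -0.481 0.14 0.002 0.007 0;-0.097 -0.481 0.19 0.002 0.007 0;-0.096 -0.481 0.23 0.002 0.007 0;-0.096 -0.481 0.25 0.002 0.007 0;-0.096 -0.481 0.256 0.002 0.007 0;-0.096 -0.481 0.256 0.002 0.007 0'
python3 -c "
from h import *
s=state();print(s['force'],plan([577,-149,62.5],172))"
```

```text
time_s: 20.28
ee_pos: [577.1, -147.8, 69.5]
ee_rot: [180.0, -0.0, 172.0]
force: [-0.1, -0.6, -0.5]
gripper_width: 31.7
[-0.12124136 -0.55550755 -0.45001051] [-0.0002, -0.0024, 0.014, 0.0001, -0.0004, 0.0005]
```

```bash
python3 -m jog '0 -0.002 0.004 0 0 0;0 -0.002 0.008 0 0 0;0 -0.002 0.011 0 0 0;0 -0.002 0.013 0 0 0;0 -0.002 0.0145 0 0 0;0 -0.002 0.015 0 0 0;0 -0.002 0.015 0 0 0'; python3 -m jog '0 0 0 0 0 0;0 0 0 0 0 0;0 0 0 0 0 0;0 0 0 0 0 0;0 0 0 0 0 0;0 0 0 0 0 0' 0.8; python3 -m jog '0 0 -0.02 0 0 0;0 0 -0.06 0 0 0;0 0 -0.12 0 0 0;0 0 -0.2 0 0 0;0 0 -0.26 0 0 0;0 0 -0.3 0 0 0;0 0 -0.3 0 0 0' 1;python3 -c "
from h import *
print(plan([613,88,190],80))"
```

```text
time_s: 20.87
ee_pos: [577.1, -148.9, 62.5]
ee_rot: [180.0, 0.0, 172.0]
force: [-0.7, 0.0, 2.8]
gripper_width: 31.5
time_s: 21.37
ee_pos: [577.1, -148.9, 62.4]
ee_rot: [180.0, 0.0, 172.0]
force: [-0.4, -0.1, -0.1]
gripper_width: 68.7
time_s: 21.95
ee_pos: [579.6, -149.6, 218.7]
ee_rot: [-179.9, 0.6, 172.0]
force: [-0.3, -0.3, 0.9]
gripper_width: 90.8
[0.0004, 0.48, 0.0568, 0.005, 0.0063, 1.0226]
```

```bash
python3 -m jog '0 0.06 0 0 0 0.08;0 0.14 0 0 0 0.16;0 0.22 0 0 0 0.24;0 0.3 0 0 0 0.32;0 0.38 0 0 0 0.4;0 0.44 0 0 0 0.48;0 0.48 0 0.003 0.003 0.56;0 0.48 0.03 0.003 0.003 0.64;0 0.48 0.05 0.003 0.003 0.72;0 0.48 0.057 0.004 0.005 0.8;0 0.48 0.057 0.005 0.006 0.88;0 0.48 0.057 0.005 0.006 0.96;0 0.48 0.057 0.005 0.006 0.99;0 0.48 0.057 0.005 0.006 0.99;0 0.48 0.057 0.005 0.006 0.99;0 0.48 0.057 0.005 0.006 0.99;0 0.48 0.057 0.005 0.006 0.99'
python3 - <<'E'
from h import *
c=calibration("wrist");im=grab_frame("wrist");np.save("c2.npy",c,allow_pickle=True)
d=tip_of("clamp_block_mid","wrist");print([(x["location"],x["confidence"],at("wrist",x["location"],12.5,c)) for x in d])
p=proj("wrist",[613,88,22],c);print(p);x,y=np.round(p).astype(int)
cv2.imwrite("pics/w5full.png",im[:,:,::-1])
cv2.imwrite("pics/w5.png",cv2.resize(im[y-60:y+60,x-70:x+70,::-1],None,fx=5,fy=5,interpolation=cv2.INTER_CUBIC));print(x-70,y-60)
E
```

```text
time_s: 23.37
ee_pos: [613.0, 88.0, 189.8]
ee_rot: [-180.0, 0.0, 83.0]
force: [0.1, 0.5, -0.1]
gripper_width: 91.1
[([278.0, 197.9], 0.95, array([614.12609527,  87.46729836,  12.5       ]))]
[276.85927668 199.62056185]
207 140
```

View pics/w5.png

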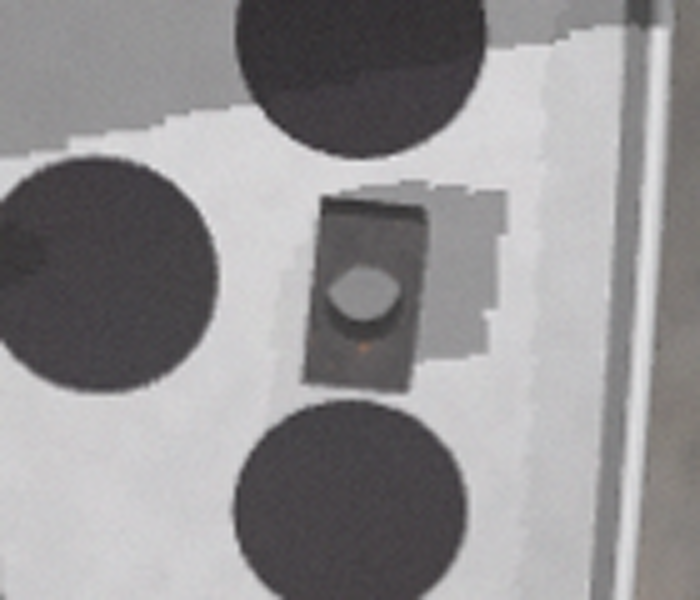

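Run:
```python
from h import *
c=np.load("c2.npy",allow_pickle=True).item()
f=lambda u,v,z:at("wrist",(207+(u-2)/5,140+(v-2)/5),z,c)[:2]
k=np.array([f(*p,22) for p in[(322,212),(425,222),(408,390),(303,382)]]);print(k.round(1),k.mean(0))
e=[k[0]-k[3],k[1]-k[2],k[1]-k[0],k[2]-k[3]];print([ (np.linalg.norm(v).round(1),np.degrees(np.arctan2(v[1],v[0])).round(1)) for v in e])
for p in[(361,35),(102,274),(350,517)]:print("spot",f(*p,3))
t=k.mean(0);print(plan([*t,60],78),plan([*t,31],78))
```

```text
[[609.4 106.4]
 [629.4 102. ]
 [622.2  68.1]
 [601.3  72.3]] [615.5479971   87.19368845]
[(np.float64(35.1), np.float64(76.5)), (np.float64(34.7), np.float64(78.0)), (np.float64(20.4), np.float64(-12.5)), (np.float64(21.3), np.float64(-11.5))]
spot [621.2146022  138.94480607]
spot [560.62619663  95.75762854]
spot [606.31743804  35.07249348]
[-0.0007, 0.0049, 0.2597, 0.0001, 0.0004, 0.0552] [-0.0007, 0.0049, 0.3177, 0.0001, 0.0004, 0.0552]
```

Clamp is at (615.5,87.2), yaw -12.4°, and its jaws will point toward the control box behind the tray. I need the box's height before lowering the gripper body.

```bash
python3 -c "
import cv2,numpy as np
a=cv2.imread('pics/top0.png')[95:175,285:385];b=cv2.imread('pics/side0.png')[205:305,325:425]
cv2.imwrite('pics/box.png',np.hstack([cv2.resize(a,(400,320)),np.zeros((320,10,3),np.uint8),cv2.resize(b,(320,320))]))
from h import *
for x in(680,690,700,710):
  print(x,[proj('top',[x,60,z]).round() for z in(0,40,80)],[proj('side',[x,60,z]).round() for z in(0,40,80)])"
```

```text
680 [array([317., 181.]), array([318., 176.]), array([319., 171.])] [array([320., 253.]), array([321., 239.]), array([322., 225.])]
690 [array([317., 177.]), array([318., 172.]), array([320., 166.])] [array([324., 253.]), array([326., 239.]), array([327., 225.])]
700 [array([317., 173.]), array([319., 168.]), array([320., 162.])] [array([329., 253.]), array([330., 239.]), array([332., 225.])]
710 [array([318., 169.]), array([319., 163.]), array([320., 158.])] [array([333., 254.]), array([335., 240.]), array([336., 225.])]
```

View pics/box.png

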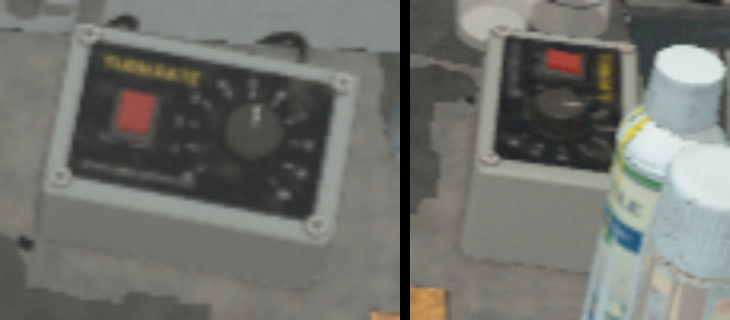

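The box's front face is at about x=737, and the gripper body reaches only about x=702, so it's clear. Descending with the jaws at 45 mm because of the back wall.

```bash
python3 -m jog '0 0.005 0.03 0 0 0.03;0 0.005 0.08 0 0 0.058;0 0.005 0.13 0 0 0.058;0 0.005 0.18 0 0 0.058;0 0.005 0.22 0 0 0.058;0 0.005 0.25 0 0 0.058;0 0.005 0.26 0 0 0.058;0 0.005 0.26 0 0 0.058' 0 25
python3 -c "
from h import *
s=state();print(plan([615.3,87.2,27.5],77.6))"
```

```text
time_s: 24.13
ee_pos: [614.8, 87.4, 58.5]
ee_rot: [-179.8, 0.1, 77.8]
force: [-0.3, 0.1, -0.1]
gripper_width: 45.7
[-0.0002, 0.0013, 0.062, -0.0017, 0.001, 0.002]
```

```bash
python3 -m jog '0 0.001 0.02 -0.001 0.001 0.002;0 0.001 0.04 -0.001 0.001 0.002;0 0.001 0.053 -0.001 0.001 0.002;0 0.001 0.06 -0.001 0.001 0.002;0 0.001 0.062 -0.001 0.001 0.002;0 0.001 0.062 -0.001 0.001 0.002;0 0.001 0.062 -0.001 0.001 0.002';python3 -m jog '0 0 0 0 0 0;0 0 0 0 0 0;0 0 0 0 0 0;0 0 0 0 0 0;0 0 0 0 0 0;0 0 0 0 0 0;0 0 0 0 0 0;0 0 0 0 0 0' -1 25; python3 -m jog '0 0 -0.01 0 0 0;0 0 -0.04 0 0 0;0 0 -0.09 0 0 0;0 0 -0.15 0 0 0;0 0 -0.2 0 0 0;0 0 -0.25 0 0 0;0 0 -0.25 0 0 0;0 0 -0.25 0 0 0';python3 -c "
from h import *
s=state();print(plan([495.5,361,150],90))"
```

```text
time_s: 24.72
ee_pos: [615.5, 87.4, 27.8]
ee_rot: [-180.0, -0.0, 77.6]
force: [-0.1, 1.1, 0.6]
gripper_width: 45.6
time_s: 25.38
ee_pos: [615.6, 87.4, 28.1]
ee_rot: [-180.0, -0.0, 77.6]
force: [-0.9, -0.4, 2.7]
gripper_width: 22.1
time_s: 26.05
ee_pos: [616.2, 87.4, 154.6]
ee_rot: [179.8, -0.1, 77.6]
force: [-0.2, 0.5, -1.5]
gripper_width: 21.6
[0.4825, -0.3534, 0.0089, 0.0019, -0.0007, -0.1378]
```

```bash
python3 -m jog '0.04 -0.03 -0.04 0 0 -0.05;0.09 -0.07 -0.09 0 0 -0.1;0.14 -0.12 -0.09 0 0 -0.15;0.19 -0.17 -0.09 0 0 -0.193;0.24 -0.22 -0.09 0 0 -0.193;0.29 -0.27 -0.09 0 0 -0.193;0.33 -0.31 -0.09 0 0 -0.193;0.365 -0.324 -0.09 0 0 -0.193;0.365 -0.324 -0.09 0 0 -0.193;0.365 -0.324 -0.09 0 0 -0.193;0.365 -0.324 -0.09 0 0 -0.193;0.365 -0.324 -0.09 0 0 -0.193'
python3 - <<'E'
from h import *
c=calibration("wrist");im=grab_frame("wrist");np.save("c3.npy",c,allow_pickle=True)
print([(x["location"],x["confidence"],at("wrist",x["location"],11,c)) for x in tip_of("seat","wrist")])
cv2.imwrite("pics/w6f.png",im[:,:,::-1])
p=proj("wrist",[495.5,361,11],c);x,y=np.round(p).astype(int);print(p)
y0=max(0,y-60);x0=x-80
cv2.imwrite("pics/w6.png",cv2.resize(im[y0:y0+120,x0:x0+160,::-1],None,fx=5,fy=5,interpolation=cv2.INTER_CUBIC));print(x0,y0)
E
```

```text
time_s: 27.05
ee_pos: [497.2, 299.2, 198.6]
ee_rot: [179.9, 0.0, 94.9]
force: [0.2, -0.0, 0.5]
gripper_width: 21.9
[]
[280.06115013 136.95957568]
200 77
```

View pics/w6.png

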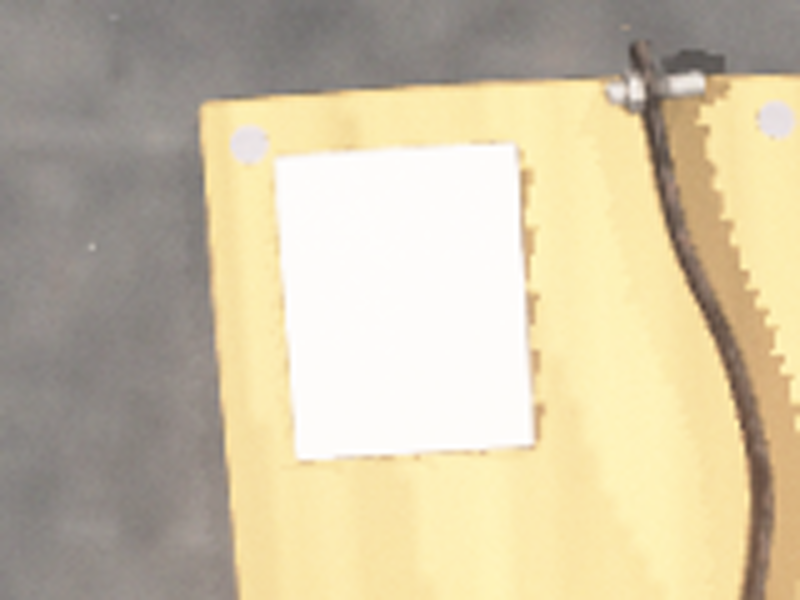

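Run:
```python
from h import *
c=np.load("c3.npy",allow_pickle=True).item()
f=lambda u,v,z:at("wrist",(200+(u-2)/5,77+(v-2)/5),z,c)[:2]
k=np.array([f(*p,11) for p in[(276,157),(517,144),(534,443),(298,459)]]);print(k.round(1),k.mean(0))
e=[k[0]-k[3],k[1]-k[2],k[1]-k[0],k[2]-k[3]];print([ (np.linalg.norm(v).round(1),np.degrees(np.arctan2(v[1],v[0])).round(1)) for v in e])
t=k.mean(0);yaw=np.mean([np.degrees(np.arctan2(v[1],v[0]))+a for v,a in zip(e,(0,0,90,90))]);print(yaw,plan([*t,60],yaw),plan([*t,36.3],yaw))
```

```text
[[467.2 388.8]
 [515.9 395.8]
 [525.4 334.2]
 [476.8 326.5]] [496.33158422 361.32920279]
[(np.float64(62.9), np.float64(98.7)), (np.float64(62.3), np.float64(98.7)), (np.float64(49.2), np.float64(8.2)), (np.float64(49.2), np.float64(9.0))]
98.64998667550107 [0.1238, 0.0076, 0.2782, 0.0017, 0.0001, -0.042] [0.1238, 0.0075, 0.3256, 0.0017, 0.0001, -0.042]
```

```bash
python3 -m jog '0.03 0.002 0 0.001 0 -0.02;0.07 0.004 0 0.001 0 -0.042;0.11 0.006 0 0.001 0 -0.042;0.124 0.0076 0 0.001 0 -0.042;0.124 0.0076 0.04 0.001 0 -0.042;0.124 0.0076 0.09 0.001 0 -0.042;0.124 0.0076 0.14 0.001 0 -0.042;0.124 0.0076 0.19 0.001 0 -0.042;0.124 0.0076 0.24 0.001 0 -0.042;0.124 0.0076 0.28 0.001 0 -0.042;0.124 0.0076 0.295 0.001 0 -0.042;0.124 0.0076 0.295 0.001 0 -0.042;0.124 0.0076 0.295 0.001 0 -0.042;0.124 0.0076 0.295 0.001 0 -0.042'
python3 -c "
from h import *
print(plan([496.3,361.3,36.2],98.65))"
```

```text
time_s: 28.32
ee_pos: [497.4, 362.1, 53.1]
ee_rot: [179.8, -0.1, 98.7]
force: [-0.2, 0.9, -0.8]
gripper_width: 21.5
[-0.0013, -0.0025, 0.0338, 0.0023, -0.0007, 0.0001]
```

```bash
python3 -m jog '-0.0013 -0.0025 0.01 0.002 -0.001 0;-0.0013 -0.0025 0.02 0.002 -0.001 0;-0.0013 -0.0025 0.027 0.002 -0.001 0;-0.0013 -0.0025 0.031 0.002 -0.001 0;-0.0013 -0.0025 0.033 0.002 -0.001 0;-0.0013 -0.0025 0.0335 0.002 -0.001 0;-0.0013 -0.0025 0.0335 0.002 -0.001 0;-0.0013 -0.0025 0.0335 0.002 -0.001 0'
python3 -c "
from h import *
s=state();print(s['force'],plan([496.3,361.3,36.2],98.65))"
```

```text
time_s: 28.98
ee_pos: [496.4, 361.4, 36.4]
ee_rot: [180.0, 0.0, 98.7]
force: [0.7, -0.1, -0.4]
gripper_width: 21.5
[ 0.68466889 -0.08307725 -0.44094696] [-0.0001, -0.0002, 0.0005, 0.0005, 0.0002, 0.0001]
```

```bash
python3 -m jog '0 0 0.001 0 0 0;0 0 0.0015 0 0 0;0 0 0.0015 0 0 0'; python3 -m jog '0 0 0 0 0 0;0 0 0 0 0 0;0 0 0 0 0 0;0 0 0 0 0 0;0 0 0 0 0 0' -0.25; python3 -m jog '0 0 -0.01 0 0 0;0 0 -0.04 0 0 0;0 0 -0.08 0 0 0;-0.03 0 -0.14 0 0 0;-0.07 0 -0.2 0 0 0;-0.12 0 -0.26 0 0 0;-0.12 0 -0.28 0 0 0;-0.12 0 -0.28 0 0 0;-0.12 0 -0.28 0 0 0' -
python3 - <<'E'
from h import *
c=calibration("wrist");im=grab_frame("wrist");np.save("c4.npy",c,allow_pickle=True)
print(state()["ee_pos"],[(x["location"],x["confidence"],at("wrist",x["location"],20.5,c)) for x in tip_of("clamp_block_mid","wrist")])
p=proj("wrist",[496.3,361,20],c);x,y=np.round(p).astype(int)
y0=max(0,y-50);x0=x-60
cv2.imwrite("pics/w7.png",cv2.resize(im[y0:y0+100,x0:x0+120,::-1],None,fx=6,fy=6,interpolation=cv2.INTER_CUBIC));print(x0,y0)
E
```

```text
time_s: 29.23
ee_pos: [496.5, 361.5, 36.1]
ee_rot: [179.9, 0.0, 98.7]
force: [-0.1, -0.5, 1.1]
gripper_width: 21.6
time_s: 29.65
ee_pos: [496.5, 361.5, 36.0]
ee_rot: [179.9, 0.0, 98.7]
force: [0.2, 0.6, 0.0]
gripper_width: 34.0
time_s: 30.4
ee_pos: [505.3, 302.4, 176.2]
ee_rot: [179.9, -0.0, 98.6]
force: [-0.0, -0.1, -0.9]
gripper_width: 34.6
[504.64401006 302.38003004 174.95166877] [([274.9, 137.2], 0.95, array([494.25172098, 364.2668862 ,  20.5       ]))]
217 91
```

View pics/w7.png

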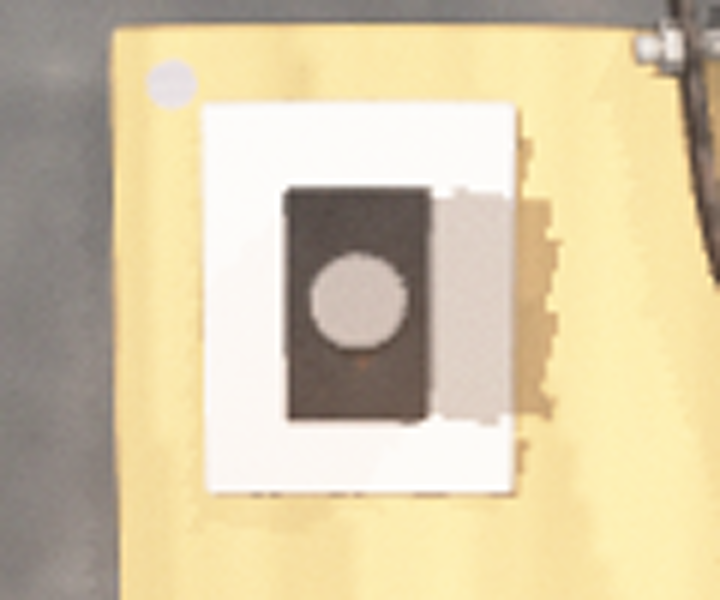

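The clamp is centred in the seat to about 1 mm and square to it (clamp centre (357,303), seat centre (360,297)). Next I put the three back, dropper first.

```bash
python3 -c "
from h import *
print(plan([577.1,-148.9,205],172))"
```

```text
[-0.9142, 0.0071, -0.0605, -0.0014, -0.0002, -0.8144]
```

```bash
python3 -m jog '-0.05 0 -0.03 0 0 -0.08;-0.13 0 -0.06 0 0 -0.16;-0.21 0 -0.06 0 0 -0.24;-0.29 0 -0.06 0 0 -0.32;-0.37 0 -0.06 0 0 -0.4;-0.45 0 -0.06 0 0 -0.48;-0.53 0 -0.06 0 0 -0.56;-0.61 0 -0.06 0 0 -0.64;-0.69 0 -0.06 0 0 -0.72;-0.77 0.004 -0.06 0 0 -0.8;-0.84 0.007 -0.06 -0.001 0 -0.8144;-0.89 0.007 -0.06 -0.001 0 -0.8144;-0.914 0.007 -0.06 -0.001 0 -0.8144;-0.914 0.007 -0.06 -0.001 0 -0.8144;-0.914 0.007 -0.06 -0.001 0 -0.8144;-0.914 0.007 -0.06 -0.001 0 -0.8144;-0.914 0.007 -0.06 -0.001 0 -0.8144' 1
python3 -c "
from h import *
cv2.imwrite('pics/w8.png',grab_frame('wrist')[:,:,::-1])
print(plan([577.1,-148.9,62.5],172))"
```

```text
time_s: 31.92
ee_pos: [576.8, -146.9, 204.3]
ee_rot: [180.0, -0.1, 172.1]
force: [-0.1, 0.9, -0.1]
gripper_width: 91.0
[-0.0014, -0.0037, 0.2841, 0.0001, -0.0009, 0.0013]
```

View pics/w8.png

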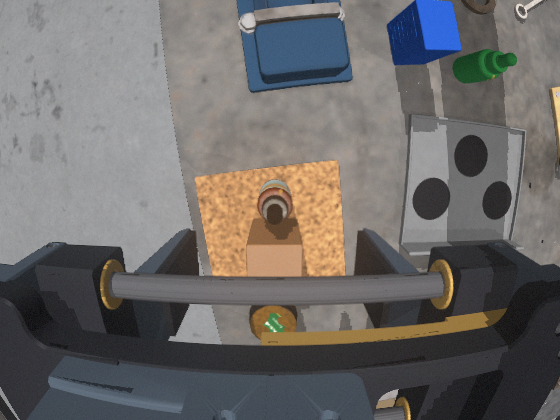

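All three stand in line on the mat: dropper (274,205), block (274,250), jar (273,322); the tray is empty. Picking the dropper.

```bash
python3 -m jog '-0.001 -0.0037 0.04 0 -0.001 0.001;-0.001 -0.0037 0.09 0 -0.001 0.001;-0.001 -0.0037 0.14 0 -0.001 0.001;-0.001 -0.0037 0.19 0 -0.001 0.001;-0.001 -0.0037 0.24 0 -0.001 0.001;-0.001 -0.0037 0.27 0 -0.001 0.001;-0.001 -0.0037 0.284 0 -0.001 0.001;-0.001 -0.0037 0.284 0 -0.001 0.001;-0.001 -0.0037 0.284 0 -0.001 0.001'; python3 -m jog '0 0 0 0 0 0;0 0 0 0 0 0;0 0 0 0 0 0;0 0 0 0 0 0;0 0 0 0 0 0;0 0 0 0 0 0;0 0 0 0 0 0;0 0 0 0 0 0;0 0 0 0 0 0;0 0 0 0 0 0;0 0 0 0 0 0' -1 15; python3 -m jog '0 0 -0.02 0 0 0;0 0 -0.06 0 0 0;0 0 -0.1 0 0 0;0 0 -0.16 0 0 0;0 0 -0.22 0 0 0;0 0 -0.26 0 0 0;0 0 -0.26 0 0 0'
python3 -c "
from h import *
print(plan([559.4,95.5,195],172),plan([559.4,95.5,62.5],172))"
```

```text
time_s: 32.72
ee_pos: [577.4, -148.4, 63.2]
ee_rot: [180.0, 0.1, 172.1]
force: [0.9, 0.4, 0.0]
gripper_width: 90.7
time_s: 33.63
ee_pos: [577.4, -148.4, 63.1]
ee_rot: [180.0, 0.1, 172.1]
force: [-0.0, -0.2, 0.3]
gripper_width: 31.5
time_s: 34.22
ee_pos: [579.8, -149.1, 198.9]
ee_rot: [-179.9, 0.7, 172.1]
force: [0.3, 0.0, -0.5]
gripper_width: 31.7
[0.1079, 0.4788, 0.006, -0.0008, 0.0073, 0.0009] [0.1109, 0.4792, 0.2709, -0.0008, 0.0073, 0.0009]
```

```bash
python3 -m jog '0.01 0.03 0 -0.001 0.007 0.001;0.025 0.08 0 -0.001 0.007 0.001;0.04 0.14 0 -0.001 0.007 0.001;0.055 0.2 0 -0.001 0.007 0.001;0.065 0.26 0 -0.001 0.007 0.001;0.075 0.32 0 -0.001 0.007 0.001;0.09 0.38 0 -0.001 0.007 0.001;0.1 0.43 0 -0.001 0.007 0.001;0.107 0.465 0 -0.001 0.007 0.001;0.108 0.479 0 -0.001 0.007 0.001;0.108 0.479 0 -0.001 0.007 0.001;0.108 0.479 0.02 -0.001 0.007 0.001;0.109 0.479 0.06 -0.001 0.007 0.001;0.109 0.479 0.11 -0.001 0.007 0.001;0.11 0.479 0.16 -0.001 0.007 0.001;0.11 0.479 0.2 -0.001 0.007 0.001;0.11 0.479 0.235 -0.001 0.007 0.001;0.111 0.479 0.25 -0.001 0.007 0.001;0.111 0.479 0.254 -0.001 0.007 0.001;0.111 0.479 0.254 -0.001 0.007 0.001'
python3 -c "
from h import *
s=state();print(s['force'],plan([559.4,95.5,63],172))"
```

```text
time_s: 35.88
ee_pos: [559.2, 94.5, 70.5]
ee_rot: [-180.0, -0.0, 171.9]
force: [-0.2, -0.1, 0.0]
gripper_width: 31.4
[-0.2350818  -0.05464998  0.03580823] [-0.0002, 0.002, 0.015, -0.0001, -0.0003, -0.0008]
```

```bash
python3 -m jog '0 0.002 0.004 0 0 0;0 0.002 0.008 0 0 0;0 0.002 0.011 0 0 0;0 0.002 0.013 0 0 0;0 0.002 0.015 0 0 0;0 0.002 0.0155 0 0 0;0 0.002 0.0155 0 0 0;0 0.002 0.0155 0 0 0'; python3 -m jog '0 0 0 0 0 0;0 0 0 0 0 0;0 0 0 0 0 0;0 0 0 0 0 0;0 0 0 0 0 0;0 0 0 0 0 0' 0.8; python3 -m jog '0 0 -0.02 0 0 0;0 0 -0.06 0 0 0;0 0 -0.12 0 0 0;0 0 -0.2 0 0 0;0 0 -0.26 0 0 0;0 0 -0.3 0 0 0;0 0 -0.3 0 0 0' 1;python3 -c "
from h import *
print(plan([624.6,-155.4,215],172),plan([624.6,-155.4,72.2],172))"
```

```text
time_s: 36.55
ee_pos: [559.5, 95.6, 63.1]
ee_rot: [-180.0, 0.0, 171.9]
force: [-0.6, -0.6, 1.4]
gripper_width: 31.8
time_s: 37.05
ee_pos: [559.4, 95.6, 63.0]
ee_rot: [-180.0, -0.0, 171.9]
force: [-0.7, 0.3, 0.3]
gripper_width: 68.6
time_s: 37.63
ee_pos: [562.0, 96.0, 219.2]
ee_rot: [179.8, 0.6, 171.9]
force: [1.2, -0.5, 0.4]
gripper_width: 91.1
[-0.1943, -0.4803, 0.0089, 0.002, 0.0068, -0.0007] [-0.1913, -0.4812, 0.2945, 0.002, 0.0068, -0.0007]
```

```bash
python3 -m jog '-0.035 -0.08 0 0.002 0.007 -0.001;-0.07 -0.16 0 0.002 0.007 -0.001;-0.1 -0.24 0 0.002 0.007 -0.001;-0.13 -0.32 0 0.002 0.007 -0.001;-0.16 -0.4 0 0.002 0.007 -0.001;-0.18 -0.45 0 0.002 0.007 -0.001;-0.193 -0.481 0 0.002 0.007 -0.001;-0.193 -0.481 0 0.002 0.007 -0.001;-0.193 -0.481 0 0.002 0.007 -0.001;-0.193 -0.481 0.04 0.002 0.007 -0.001;-0.193 -0.481 0.09 0.002 0.007 -0.001;-0.192 -0.481 0.14 0.002 0.007 -0.001;-0.192 -0.481 0.2 0.002 0.007 -0.001;-0.191 -0.481 0.25 0.002 0.007 -0.001;-0.191 -0.481 0.28 0.002 0.007 -0.001;-0.191 -0.481 0.294 0.002 0.007 -0.001;-0.191 -0.481 0.294 0.002 0.007 -0.001;-0.191 -0.481 0.294 0.002 0.007 -0.001;-0.191 -0.481 0.294 0.002 0.007 -0.001'; python3 -m jog '0 0 0 0 0 0;0 0 0 0 0 0;0 0 0 0 0 0;0 0 0 0 0 0;0 0 0 0 0 0;0 0 0 0 0 0;0 0 0 0 0 0;0 0 0 0 0 0;0 0 0 0 0 0;0 0 0 0 0 0' -1 20; python3 -m jog '0 0 -0.02 0 0 0;0 0 -0.06 0 0 0;0 0 -0.1 0 0 0;0 0 -0.16 0 0 0;0 0 -0.22 0 0 0;0 0 -0.26 0 0 0;0 0 -0.26 0 0 0'
python3 -c "
from h import *
print(plan([607.2,35.2,210],173),plan([607.2,35.2,72.2],173))"
```

```text
time_s: 39.22
ee_pos: [625.4, -154.8, 74.1]
ee_rot: [-180.0, 0.1, 172.1]
force: [1.0, -0.4, 0.5]
gripper_width: 91.2
time_s: 40.05
ee_pos: [625.4, -155.0, 74.0]
ee_rot: [-180.0, 0.1, 172.1]
force: [-1.0, -0.1, -0.3]
gripper_width: 49.9
time_s: 40.63
ee_pos: [627.5, -155.4, 209.9]
ee_rot: [-179.9, 0.7, 172.1]
force: [1.0, -0.5, -1.5]
gripper_width: 49.6
[0.0927, 0.3719, -0.0019, -0.001, 0.0079, -0.0103] [0.0962, 0.3723, 0.2737, -0.001, 0.0079, -0.0103]
```

```bash
python3 -m jog '0.01 0.03 0 -0.001 0.008 -0.01;0.025 0.08 0 -0.001 0.008 -0.01;0.04 0.14 0 -0.001 0.008 -0.01;0.055 0.2 0 -0.001 0.008 -0.01;0.07 0.26 0 -0.001 0.008 -0.01;0.08 0.31 0 -0.001 0.008 -0.01;0.09 0.35 0 -0.001 0.008 -0.01;0.092 0.368 0 -0.001 0.008 -0.01;0.092 0.372 0 -0.001 0.008 -0.01;0.092 0.372 0 -0.001 0.008 -0.01;0.092 0.372 0 -0.001 0.008 -0.01;0.092 0.372 0.04 -0.001 0.008 -0.01;0.092 0.372 0.09 -0.001 0.008 -0.01;0.093 0.372 0.14 -0.001 0.008 -0.01;0.093 0.372 0.19 -0.001 0.008 -0.01;0.094 0.372 0.23 -0.001 0.008 -0.01;0.094 0.372 0.25 -0.001 0.008 -0.01;0.094 0.372 0.253 -0.001 0.008 -0.01;0.094 0.372 0.253 -0.001 0.008 -0.01;0.094 0.372 0.253 -0.001 0.008 -0.01'
python3 -c "
from h import *
s=state();print(s['force'],plan([608,35.2,73.9],173))"
```

```text
time_s: 42.3
ee_pos: [609.3, 34.5, 83.8]
ee_rot: [180.0, 0.1, 172.9]
force: [-0.3, -1.0, -1.1]
gripper_width: 49.9
[-0.30602753 -0.99506899 -1.11156875] [0.0027, 0.0011, 0.0198, 0.0002, 0.0016, -0.0007]
```

```bash
python3 -m jog '0.002 0.001 0.004 0 0.0015 -0.001;0.003 0.001 0.009 0 0.0015 -0.001;0.003 0.001 0.013 0 0.0015 -0.001;0.003 0.001 0.016 0 0.0015 -0.001;0.003 0.001 0.019 0 0.0015 -0.001;0.003 0.001 0.0198 0 0.0015 -0.001;0.003 0.001 0.0203 0 0.0015 -0.001;0.003 0.001 0.0203 0 0.0015 -0.001;0.003 0.001 0.0203 0 0.0015 -0.001'; python3 -m jog '0 0 0 0 0 0;0 0 0 0 0 0;0 0 0 0 0 0;0 0 0 0 0 0;0 0 0 0 0 0' 0.8; python3 -m jog '0 0 -0.02 0 0 0;0 0 -0.06 0 0 0;0 0 -0.12 0 0 0;0 0 -0.2 0 0 0;0 0 -0.26 0 0 0;0 0 -0.3 0 0 0;0 0 -0.3 0 0 0' 1;python3 -c "
from h import *
print(plan([674.1,-163.3,215],172),plan([674.1,-163.3,82.3],172))"
```

```text
time_s: 43.05
ee_pos: [607.8, 35.2, 74.0]
ee_rot: [180.0, 0.0, 173.0]
force: [-1.5, -0.4, 2.9]
gripper_width: 49.9
time_s: 43.47
ee_pos: [607.9, 35.2, 74.0]
ee_rot: [180.0, 0.0, 173.0]
force: [-0.5, -0.9, 0.1]
gripper_width: 80.0
time_s: 44.05
ee_pos: [610.4, 35.3, 230.4]
ee_rot: [179.9, 0.7, 173.0]
force: [1.1, 0.2, 0.1]
gripper_width: 91.1
[-0.1742, -0.3788, 0.0321, 0.0015, 0.0073, 0.0115] [-0.1712, -0.3794, 0.2975, 0.0015, 0.0073, 0.0115]
```

```bash
python3 -m jog '-0.04 -0.08 0.01 0.0015 0.007 0.0115;-0.08 -0.16 0.01 0.0015 0.007 0.0115;-0.11 -0.24 0.01 0.0015 0.007 0.0115;-0.14 -0.31 0.01 0.0015 0.007 0.0115;-0.16 -0.36 0.01 0.0015 0.007 0.0115;-0.173 -0.379 0.01 0.0015 0.007 0.0115;-0.173 -0.379 0.02 0.0015 0.007 0.0115;-0.173 -0.379 0.03 0.0015 0.007 0.0115;-0.173 -0.379 0.06 0.0015 0.007 0.0115;-0.173 -0.379 0.11 0.0015 0.007 0.0115;-0.172 -0.379 0.16 0.0015 0.007 0.0115;-0.172 -0.379 0.21 0.0015 0.007 0.0115;-0.172 -0.379 0.255 0.0015 0.007 0.0115;-0.171 -0.379 0.285 0.0015 0.007 0.0115;-0.171 -0.379 0.2975 0.0015 0.007 0.0115;-0.171 -0.379 0.2975 0.0015 0.007 0.0115;-0.171 -0.379 0.2975 0.0015 0.007 0.0115;-0.171 -0.379 0.2975 0.0015 0.007 0.0115'; python3 -m jog '0 0 0 0 0 0;0 0 0 0 0 0;0 0 0 0 0 0;0 0 0 0 0 0;0 0 0 0 0 0;0 0 0 0 0 0;0 0 0 0 0 0;0 0 0 0 0 0;0 0 0 0 0 0;0 0 0 0 0 0' -1 20; python3 -m jog '0 0 -0.02 0 0 0;0 0 -0.06 0 0 0;0 0 -0.1 0 0 0;0 0 -0.16 0 0 0;0 0 -0.22 0 0 0;0 0 -0.26 0 0 0;0 0 -0.28 0 0 0;0 0 -0.28 0 0 0'
python3 -c "
from h import *
print(plan([621,138.4,215],172),plan([621,138.4,82.3],172))"
```

```text
time_s: 45.55
ee_pos: [674.8, -162.5, 83.8]
ee_rot: [-180.0, 0.2, 172.0]
force: [-0.6, -0.4, -0.0]
gripper_width: 91.3
time_s: 46.38
ee_pos: [674.8, -162.6, 83.7]
ee_rot: [-180.0, 0.2, 172.0]
force: [0.0, -0.7, -0.2]
gripper_width: 43.7
time_s: 47.05
ee_pos: [675.5, -162.8, 227.1]
ee_rot: [-179.9, 0.5, 172.0]
force: [0.2, 0.0, -0.9]
gripper_width: 43.7
[0.1915, 0.5814, 0.022, -0.0006, 0.0054, 0.0005] [0.1937, 0.5817, 0.2874, -0.0006, 0.0054, 0.0005]
```

```bash
python3 -m jog '0.01 0.03 0 -0.001 0.005 0;0.03 0.08 0 -0.001 0.005 0;0.05 0.14 0 -0.001 0.005 0;0.07 0.21 0 -0.001 0.005 0;0.09 0.28 0 -0.001 0.005 0;0.11 0.35 0 -0.001 0.005 0;0.13 0.42 0 -0.001 0.005 0;0.155 0.48 0 -0.001 0.005 0;0.175 0.53 0 -0.001 0.005 0;0.188 0.565 0 -0.001 0.005 0;0.19 0.5815 0 -0.001 0.005 0;0.19 0.5815 0 -0.001 0.005 0;0.19 0.5815 0 -0.001 0.005 0;0.191 0.5815 0.04 -0.001 0.005 0;0.191 0.5815 0.09 -0.001 0.005 0;0.191 0.5815 0.14 -0.001 0.005 0;0.192 0.5815 0.19 -0.001 0.005 0;0.192 0.5815 0.23 -0.001 0.005 0;0.192 0.5815 0.25 -0.001 0.005 0;0.192 0.5815 0.25 -0.001 0.005 0'
python3 -c "
from h import *
s=state();print(s['force'],plan([621.4,138.5,83.7],172))"
```

```text
time_s: 48.72
ee_pos: [620.3, 136.5, 98.1]
ee_rot: [-179.9, -0.3, 171.9]
force: [-0.5, 0.7, -0.5]
gripper_width: 43.6
[-0.54673041  0.66336114 -0.47965727] [-0.0018, 0.0043, 0.0287, -0.0011, -0.0031, -0.0006]
```

```bash
python3 -m jog '-0.002 0.004 0.008 -0.001 -0.003 0;-0.002 0.004 0.015 -0.001 -0.003 0;-0.002 0.004 0.018 -0.001 -0.003 0;-0.002 0.004 0.02 -0.001 -0.003 0;-0.002 0.004 0.02 -0.001 -0.003 0;-0.002 0.004 0.02 -0.001 -0.003 0'
python3 -c "
from h import *
s=state();print(s['force'],plan([621.4,138.5,83.6],172))"
```

```text
time_s: 49.22
ee_pos: [621.8, 138.5, 88.7]
ee_rot: [180.0, 0.1, 172.0]
force: [0.6, 0.0, -1.1]
gripper_width: 43.8
[ 0.57665614  0.04655334 -1.10535931] [0.0008, -0.0001, 0.0102, 0.0002, 0.0006, -0.0005]
```

```bash
python3 -m jog '0.0008 0 0.003 0 0.0005 0;0.0008 0 0.006 0 0.0005 0;0.0008 0 0.0085 0 0.0005 0;0.0008 0 0.01 0 0.0005 0;0.0008 0 0.0105 0 0.0005 0;0.0008 0 0.0105 0 0.0005 0;0.0008 0 0.0105 0 0.0005 0'; python3 -m jog '0 0 0 0 0 0;0 0 0 0 0 0;0 0 0 0 0 0;0 0 0 0 0 0;0 0 0 0 0 0' 0.8; python3 -m jog '0 0 -0.02 0 0 0;0 0 -0.06 0 0 0;0 0 -0.12 0 0 0;0 0 -0.2 0 0 0;0.05 0 -0.28 0 0 0;0.1 0 -0.36 0 0 0;0.14 -0.08 -0.44 0 0 0;0.16 -0.1 -0.46 0 0 0;0.16 -0.1 -0.46 0 0 0;0.16 -0.1 -0.46 0 0 0' 1
python3 - <<'E'
from h import *
c=calibration("wrist");im=grab_frame("wrist");np.save("c5.npy",c,allow_pickle=True);print(state()["ee_pos"],state()["force"])
p=proj("wrist",[594,90,20],c);x,y=np.round(p).astype(int);y0=max(0,y-60);x0=x-75;print(x0,y0)
for q,z in[("jar_mid",55.5),("dropper_mid",54),("wood_block_mid",45.5)]:print(q,[at("wrist",d["location"],z,c)[:2].round(1).tolist() for d in tip_of(q,"wrist")])
cv2.imwrite("pics/w9.png",cv2.resize(im[y0:y0+120,x0:x0+150,::-1],None,fx=5,fy=5,interpolation=cv2.INTER_CUBIC))
E
```

```text
time_s: 49.8
ee_pos: [621.4, 138.5, 83.7]
ee_rot: [180.0, 0.0, 172.0]
force: [-0.2, -0.4, 2.5]
gripper_width: 43.5
time_s: 50.22
ee_pos: [621.4, 138.5, 83.6]
ee_rot: [180.0, 0.0, 172.0]
force: [0.6, 0.2, -0.2]
gripper_width: 73.9
time_s: 51.05
ee_pos: [535.1, 99.6, 317.0]
ee_rot: [179.9, 0.4, 171.9]
force: [0.1, 0.4, 0.4]
gripper_width: 91.1
[535.15100672 100.06480206 314.73979953] [ 0.30070208  0.62449934 -0.6801433 ]
200 159
jar_mid [[616.1, 137.4]]
dropper_mid [[451.4, 96.5], [559.7, 91.8], [603.9, 34.6], [579.7, 93.0]]
wood_block_mid [[429.2, 28.3], [606.6, 33.4], [611.5, -130.6]]
```

View pics/w9.png

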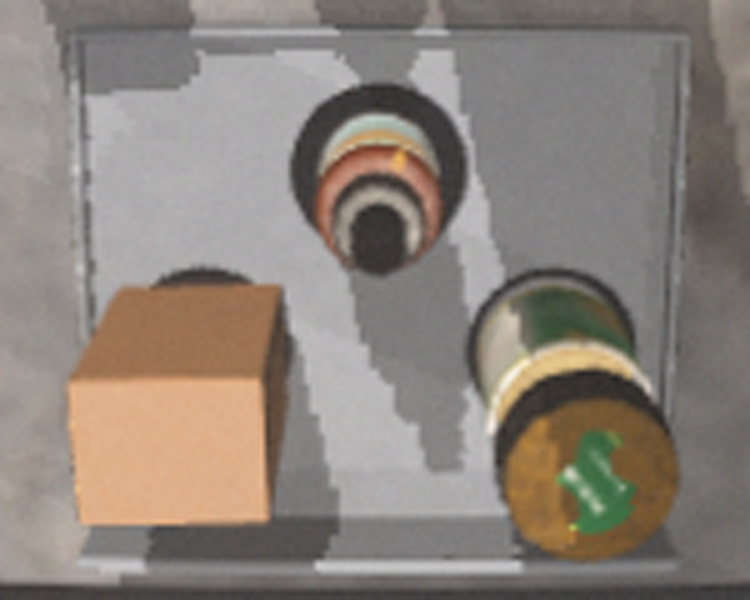

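All three stand upright on their spots. Before handing in I'll check numbers against the first measurement.

Run:
```python
from h import *
c=np.load("c5.npy",allow_pickle=True).item()
f=lambda u,v,z:at("wrist",(200+(u-2)/5,159+(v-2)/5),z,c)[:2].round(1)
print("jar",f(590,478,108),"was 618.8 137.2; drop",f(380,240,105),"was 553.8 97.7; wood",np.mean([f(*p,88) for p in[(70,378),(264,378),(268,523),(80,524)]],0),"was 605.4 35.6; spot",f(379,170,3),"was 558.9 96.2")
```

```text
jar [618.1 138.3] was 618.8 137.2; drop [553.7  96.7] was 553.8 97.7; wood [605.025  36.1  ] was 605.4 35.6; spot [559.   95.6] was 558.9 96.2
```

Everything is back within about 1 mm, so I'm handing in.

```bash
python3 -c "
from workcell import *
print(job_done(),state()['time_s'])"
```

```text
the job is handed in; nothing more can be done
the job is handed in; nothing more can be done
```

I cleared the jar, block and dropper onto the cork mat, laid the clamp block on the white seat, and put the three back in the tray. The job was handed in at about 51 s of the 131 s limit, with the gripper clear of everything.

**Clamp:** the close-up after release showed it square to the seat and centred to about 1 mm.

**Jar, dropper, block:** the last wrist picture shows all three upright on their own spots. Measured the same way as at the start, they are within about 1.3 mm of where they came from. The learned `tip_of` points differed more, by up to about 5 mm for the jar and dropper; I relied on the direct measurements and the gripper positions.

**Forces and bystanders:** no force reading passed about 3 N. I never reached for the tape roll, the glass, the steel ring or the two look-alikes, but I did not re-measure them at the end.

**Disagreement with the task text:** the wood block stood with its 50 mm side along the tray's y axis, not its 40 mm side (the gripper also read 50 mm). I gripped it across the 50 mm side and put it back at the same angle.

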